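# Snap the orange inspection lamp back into its bench clips

### The job

The welding is done: put the orange inspection lamp back into the spring-clip rack on the bench. Lay it along the rack over both clips and push it down with the gripper (do not drop it in) until it snaps fully home in both; stop pushing then, without bearing down hard on the rack, and let go. Leave the blue lamp and the red welding magnet where they lie.

Things in the scene. Friction and masses are not known exactly. Their poses are not given: they have to be found in the camera images.
- lamp_center (a point): ORANGE inspection lamp, 200 g, loose; its centre, 16 mm above the bench as it lies. x: along it (212 mm long), z: up. Middle: orange block 86 long, 30 wide (y), 32 mm high, white strip on top; grip it there. Then on each side a round black neck, 26 mm across, from 43 to 81 mm off centre, and a 31 mm orange end cap. Goes in the rack either way round.
- rack_seat (a point): Clip rack, fixed; point: the lamp's centre when home, 50 mm above the bench; x: along the rack, z: up. Green plate 190x100x12 mm; at x = +-62 two clips, 14 mm wide, for the necks (12 mm play along x), lips 81 mm high, mouth 56 mm wide; free between them. Lamp first rests on white noses 20 mm above home; push there 15 N, fading to 0 at 6 mm; below that the clips pull it home onto black saddles.
- blue_center (a point): BLUE inspection lamp, loose, same shape and size as the orange one; leave it alone. This point is its centre, 16 mm above the bench; x along the lamp.
- magnet: Red arrow-shaped welding magnet, about 113 x 75 x 18 mm, loose, flat on the bench; leave it alone. Origin at the underside, in the middle of its square part (75 mm); x towards the arrow's point, 75 mm away.
Mind the look-alikes: they are no part of the job. Leave any purple or yellow look-alike of the part that bears lamp_center alone. Several things look just like the part that bears rack_seat: the one meant starts farthest to the robot's right.

How it is judged (in metres and radians):
On the way:
1. The gripper holds or pushes the orange lamp while it goes down between the noses of the clips (its centre 4 to 19 mm above home) (z of lamp_center in the frame of rack_seat between 0.004 and 0.019 m and horizontal distance between lamp_center and rack_seat below 0.02 m and contact force between the fingers and lamp above 2 N), for 0.04 s.
At the end, for the whole second after the job is handed in: The orange lamp lies still and let go, snapped home in both clips: its centre within 5 mm of the home height and 16 mm sideways of the rack's home point, its long axis within 7 degrees of the rack's (z of lamp_center in the frame of rack_seat between -0.005 and 0.005 m and horizontal distance between lamp_center and rack_seat below 0.016 m and angle between the x axis of lamp_center and the x axis of rack_seat, either way round below 0.12 rad and linear speed of lamp below 0.02 m/s); the robot touches nothing.
It fails at once if The lamp is rammed against the rack: over 100 N of contact force in all, the jaws' own squeeze of about 30 N included (contact force between lamp and rack above 100 N).
It fails at once if The blue lamp is moved by more than 30 mm (distance of blue_center from where it was at the start of the episode above 0.03 m).
It fails at once if The red magnet is moved by more than 30 mm (distance of magnet from where it was at the start of the episode above 0.03 m).
It also fails if it takes over 35 s, if anything falls off the work surface, if the arm or the gripper's body presses on something with over 40 N, if the wrist force passes 120 N, or if a joint passes its speed limit or range.

### The arm

A 7-joint arm with a two-finger parallel gripper is mounted at the origin on the work surface. World frame = base frame: x ahead of the robot, y to its left, z up, the work surface at z = 0. Lengths are in mm, angles in rad, forces in N, time in s.
With the tool pointing down it reaches from about 400 to 875 mm from the base axis. Payload 4.4 kg.
Tool frame: the origin (TCP) lies where the fingers leave the gripper's body, on its centre line; the fingertips stand 73 mm ahead of it and the grasp point (between the pads) lies 54 mm ahead of it; z points along the fingers, y is the line along which they close (so a half turn about z gives the same grasp; the last joint's range is limited). The gripper opens to 85 mm and grips with 20 to 120 N. Pads are 22 mm wide; open, the fingers measure 114 mm over their backs; the gripper's body (76 mm by 85 mm) begins 54 mm behind the grasp point. The pads swing forward as they close: fully open they stand 13 mm farther back than shut.
Start: joints at [1.262, 0.628, 0.038, 1.517, -0.027, 0.996, -0.02], TCP at [156.298, -630.942, 303.913] pointing down, gripper open.
Joint ranges: [-3.06, 3.06], [-0.37, 2.12], [-1.25, 1.32], [0.18, 2.47], [-1.1, 4.24], [0.23, 1.98], [-2.94, 2.94]. Speed limits (rad/s): [2.57, 2.57, 3.14, 3.14, 3.14, 3.14, 3.14].

### API

Orientations are given as [roll, pitch, yaw] about the fixed x, y, z axes, in that order (R = Rz(yaw) Ry(pitch) Rx(roll)).
In Python, from cell import ctrl gives the robot as it stands.
- The arm moves only by the tool send_rows, never from a script. Its argument "rows" is a list that holds one entry, the list of rows, each a list of 6 numbers: the shift along the tool's x, y, z in cm, then the turn, a rotation vector about the tool's x, y, z in rad. In form: [[[tx, ty, tz, wx, wy, wz], ...]]. A call has 1 to 10 rows; each row is the pose to reach, as a shift and turn from the pose commanded when the call began, along the tool's axes at that moment; what a row does not reach only later rows make up. A row lasts 1/10 s, in which the tool goes at most 50 mm and 8.59 degrees, less where a joint would pass 70% of its speed; a pose out of reach is approached as far as the arm can. A call with a gripper value outside its range is refused whole. "grip" is the closure in counts, from 0 (fully open) to 255 (shut), set as the call begins (left out, the last holds). The fingers move at their own pace and stop on an object; the grip force is fixed at half the most. Time passes only in rows, so rows that repeat a pose let the fingers close. It gives the time, the measured TCP pose, the force, the opening and the grip force at its end, in the units of the state.
- ctrl.read_state(): the state, without advancing time (a new reading comes with each control period).
- ctrl.get_image(name): name is "scene" or "top" or "wrist"; returns a dict with "pixels" (384x512x3 uint8, red, green, blue), "fx", "fy", "cx", "cy" (pixels), "D" ([k1, k2, p1, p2, k3] as OpenCV has them; the pictures are not rectified), "extrinsics" (4x4, takes a point from camera to world coordinates); the wrist camera has in their place "mount" (4x4, takes a point from camera to tool coordinates, whose origin is the TCP and whose axes are the flange's). Camera axes: x right, y up, looking along -z (the intrinsics and any distortion apply to the point x, -y, -z); pixel columns grow to the right and rows downward; lengths in mm; the calibration is good to about 2 mm. A picture is of the moment at which its call begins: read the wrist's pose just before it. There is no depth.
- ctrl.finish_job(): hands the job in; it is judged then, once.
The state is a dict: "clock": time; "qpos": joint angles; "qd": joint speeds; "tau": joint torques, N m; "eef_pos": TCP position; "tool_rot": TCP orientation; "force": force on the tool from outside, world axes, zero at the start; "torque": the same for the moment, N m; "width": finger opening in mm; "gripper_force": force on a finger pad.
Only numpy, scipy, OpenCV 4.12 (cv2) and the standard library are available. Lean on these libraries where they do the work, as an engineer would, in place of code of your own. Each camera call takes 0.05 s, during which the arm holds its last target. There are 200 camera calls.

## Working session

There is one attempt and no reset: what is moved stays moved. The work goes in short steps, Python scripts to look and compute and a tool call to move; the robot and the scene stay as the last step left them, time stands still between calls to the robot, and variables do not carry over. Pictures are saved under pics/ and viewed, at most 10 in all, crops included, and the job is handed in when it is done.

Besides the shell and the picture viewer there is one more tool, called after "Request:" as name([rows], argument=value, ...), one row to a line, values as JSON. send_rows: Moves the arm, as the interface text tells. Its arguments: {"type":"object","properties":{"rows":{"type":"array","items":{"type":"array","items":{"type":"array","items":{"type":"number"}}}},"grip":{"type":"number"}},"required":["rows"]}

```bash
mkdir -p pics; cat > h.py <<'E'
import numpy as np, cv2
from cell import ctrl
from scipy.spatial.transform import Rotation as R
def snap(name,fn):
    s=ctrl.read_state(); im=ctrl.get_image(name)
    cv2.imwrite('pics/'+fn,cv2.cvtColor(im['pixels'],cv2.COLOR_RGB2BGR))
    if 'mount' in im:
        T=np.eye(4);T[:3,:3]=R.from_euler('xyz',s['tool_rot']).as_matrix();T[:3,3]=s['eef_pos'];E=T@np.array(im['mount'])
    else: E=np.array(im['extrinsics'])
    return im,E
def K(im): return np.array([[im['fx'],0,im['cx']],[0,im['fy'],im['cy']],[0,0,1.]]),np.array(im['D'],float)
def ray(im,E,uv,z):
    k,d=K(im);p=cv2.undistortPoints(np.array(uv,float).reshape(-1,1,2),k,d).reshape(-1,2)
    v=np.c_[p[:,0],-p[:,1],-np.ones(len(p))]@E[:3,:3].T;o=E[:3,3]
    return o+v*((z-o[2])/v[:,2])[:,None]
def proj(im,E,P):
    k,d=K(im);q=(np.array(P,float)-E[:3,3])@E[:3,:3];q=q*[1,-1,-1]
    return cv2.projectPoints(q,np.zeros(3),np.zeros(3),k,d)[0].reshape(-1,2)
E
python3 - <<'E'
from h import *
for n in('top','scene'):
    im,E=snap(n,n+'0.png'); print(n,im['fx'],E.round(2).tolist())
print(ctrl.read_state())
E
```

```text
top 432.5247144339191 [[-0.01, 1.0, -0.09, 463.11], [-1.0, -0.01, -0.02, -6.58], [-0.02, 0.09, 1.0, 1202.72], [0.0, 0.0, 0.0, 1.0]]
scene 355.85378236352557 [[0.24, -0.66, 0.71, 1283.76], [0.97, 0.17, -0.17, -180.85], [-0.0, 0.73, 0.68, 743.64], [0.0, 0.0, 0.0, 1.0]]
{'clock': 0.1, 'qpos': array([ 1.26218156,  0.62929994,  0.03841506,  1.51828199, -0.0269983 ,
        0.99631438, -0.01996319]), 'qd': array([ 6.89247552e-04, -3.54940089e-03,  3.06342312e-03, -1.32601449e-03,
       -9.62425110e-04, -4.11258117e-05,  1.08639398e-03]), 'tau': array([ 2.72999656e-03, -5.64530683e+01,  1.23081788e+00, -1.93971473e+01,
        1.14486966e-02,  5.49795004e-03, -9.23952967e-06]), 'eef_pos': array([ 156.22102234, -630.48533135,  303.04591721]), 'tool_rot': array([-3.13980599e+00,  5.01803866e-06,  2.42876214e-01]), 'force': array([ 0.27817103,  0.9895474 , -0.20228233]), 'torque': array([ 0.00812041, -0.02147499, -0.0154895 ]), 'gripper_force': 0.0, 'width': 85.40799732912382}
```

View pics/top0.png

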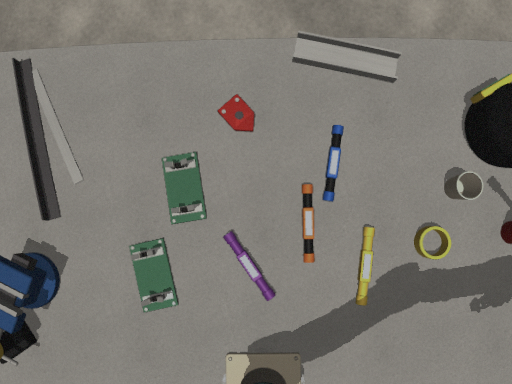

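View pics/scene0.png

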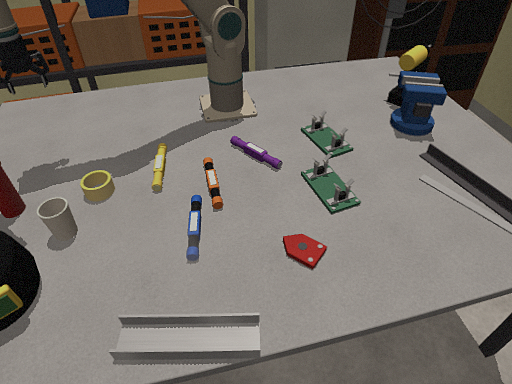

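Top view: the orange lamp is at about (308,223) and the blue lamp at (333,163). The racks are at (184,188) and (153,275). Image right is −y, so the rack I want is the one at (184,188). The magnet is at (237,114). Next I'll measure these.

```bash
python3 - <<'E'
from h import *
im,E=snap('top','top1.png'); hsv=cv2.cvtColor(im['pixels'],cv2.COLOR_RGB2HSV)
def mask(lo,hi,box):
    m=cv2.inRange(hsv,lo,hi);z=np.zeros_like(m);a,b,c,d=box;z[c:d,a:b]=m[c:d,a:b];return z
def rect(m,z,t):
    pts=np.argwhere(m)[:,::-1]; W=ray(im,E,pts,z)[:,:2].astype(np.float32)
    (c,s,a)=cv2.minAreaRect(W); print(t,len(pts),np.round(c,1),np.round(s,1),round(a,1)); 
    b=cv2.boxPoints((c,s,a)); print(b.round(0).tolist()); return c
rect(mask((3,120,60),(16,255,255),(290,325,175,270)),16,'orange')
rect(mask((105,110,50),(125,255,255),(315,350,120,205)),16,'blue')
rect(mask((60,60,30),(95,255,255),(155,210,148,228)),12,'rackA')
rect(mask((60,60,30),(95,255,255),(120,185,233,315)),12,'rackB')
def big(x,y,fn,h=50):
    cv2.imwrite(fn,cv2.resize(cv2.cvtColor(im['pixels'][y-h:y+h,x-h:x+h],cv2.COLOR_RGB2BGR),(500,500),interpolation=cv2.INTER_CUBIC))
big(184,188,'pics/rk.png')
E
```

```text
orange 356 [ 458.5 -128.1] [213.4  29. ] 0.2
[[352.0, -114.0], [352.0, -143.0], [565.0, -142.0], [565.0, -113.0]]
blue 349 [ 625.3 -201.7] [ 30.2 213. ] 80.4
[[518.0, -199.0], [728.0, -234.0], [733.0, -205.0], [523.0, -169.0]]
rackA 1688 [560.7 214.9] [187.6  99. ] 8.7
[[460.0, 250.0], [475.0, 152.0], [661.0, 180.0], [646.0, 278.0]]
rackB 1705 [319.4 300.6] [188.3  99. ] 12.3
[[217.0, 329.0], [238.0, 232.0], [422.0, 272.0], [401.0, 369.0]]
```

View pics/rk.png

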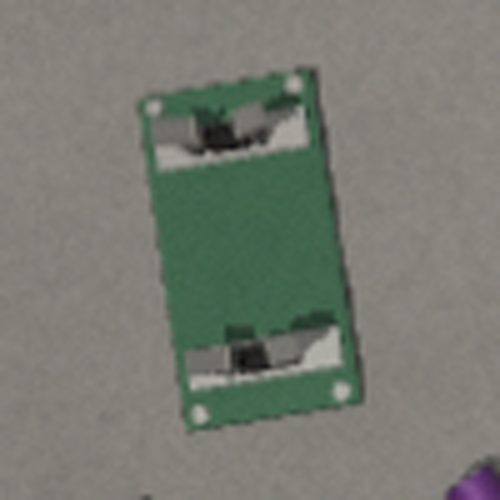

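The sizes match: lamp 213×29 at (458,−128), yaw 0.2°, and rack 188×99 at (561,215), yaw 8.6°. I'll go above the lamp first.

```bash
cat >> h.py <<'E'
def go(p,yaw):
    s=ctrl.read_state();A=R.from_euler('xyz',s['tool_rot'])
    B=R.from_euler('xyz',[np.pi,0,yaw])
    print('pose',s['eef_pos'].round(1),s['tool_rot'].round(4),'move cm',(A.inv().apply(np.array(p)-s['eef_pos'])/10).round(2),'rot',(A.inv()*B).as_rotvec().round(3),'t',s['clock'])
E
python3 -c "
from h import *
go([458,-128,230],0.003)"
```

```text
pose [ 156.2 -630.6  303.2] [-3.1401  0.      0.2427] move cm [ 41.38 -41.52   7.38] rot [-0.001  0.     0.24 ] t 0.15
```

Request:
send_rows([
  [[4, -4, 0.5, 0, 0, 0.03], [8, -8, 1, 0, 0, 0.06], [11.5, -11.5, 1.5, 0, 0, 0.1], [15, -15, 2, 0, 0, 0.14], [18.5, -18.5, 2.5, 0, 0, 0.18], [22, -22, 3.5, 0, 0, 0.21], [25.5, -25.5, 4.5, 0, 0, 0.24], [29, -29, 5.5, 0, 0, 0.24], [32.5, -32.5, 6.5, 0, 0, 0.24], [36, -36, 7.4, 0, 0, 0.24]],
], grip=0)

```text
clock: 1.15
eef_pos: [412.2, -205.9, 232.3]
tool_rot: [3.141, -0.0, 0.002]
force: [1.0, -0.4, -0.6]
width: 85.2
gripper_force: 0.0
```

```bash
python3 -c "
from h import *
go([458,-128,230],0.003)"
```

```text
pose [ 412.2 -205.9  232.3] [ 3.1415e+00 -2.0000e-04  2.4000e-03] move cm [ 4.59 -7.78  0.23] rot [ 0.    -0.    -0.001] t 1.15
```

Request:
send_rows([
  [[2, -3.5, 0, 0, 0, 0], [4, -6.5, 0, 0, 0, 0], [4.5, -7.5, 0, 0, 0, 0], [4.5, -7.5, 0, 0, 0, 0]],
])

```text
clock: 1.55
eef_pos: [457.1, -130.7, 232.5]
tool_rot: [-3.141, -0.0, 0.007]
force: [-0.4, 0.5, 0.5]
width: 85.9
gripper_force: 0.0
```

```bash
python3 - <<'E'
from h import *
im,E=snap('wrist','w1.png'); hsv=cv2.cvtColor(im['pixels'],cv2.COLOR_RGB2HSV)
m=cv2.inRange(hsv,(3,120,60),(16,255,255))
pts=np.argwhere(m)[:,::-1]; W=ray(im,E,pts,16)[:,:2]
W=W[np.hypot(*(W-[458,-128]).T)<130].astype(np.float32)
(c,s,a)=cv2.minAreaRect(W); print(len(W),c,s,a)
go([458,-128,78],0.003)
E
```

```text
3474 (454.34210205078125, -128.07777404785156) (221.26687622070312, 30.878337860107422) 0.30669912695884705
pose [ 456.1 -132.5  232.5] [3.1413e+00 7.0000e-04 4.0000e-03] move cm [ 0.2  -0.45 15.45] rot [0.    0.001 0.001] t 1.6
```

View pics/w1.png

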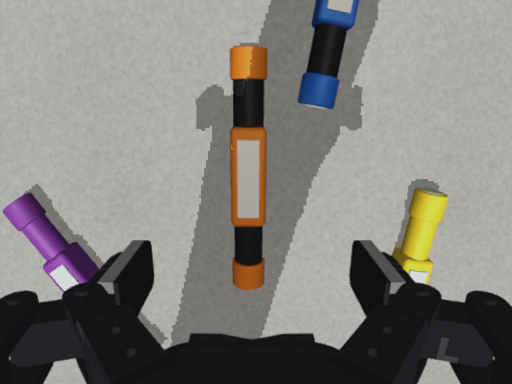

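The wrist view shows the orange lamp at (248,170) with free space on both sides. It confirms y = −128 and yaw 0.3°. Descending.

Request:
send_rows([
  [[0.1, -0.4, 4, 0, 0, 0], [0.1, -0.4, 8, 0, 0, 0], [0.1, -0.4, 12, 0, 0, 0], [0.1, -0.4, 14, 0, 0, 0], [0.1, -0.4, 15, 0, 0, 0], [0.1, -0.4, 15.4, 0, 0, 0], [0.1, -0.4, 15.4, 0, 0, 0]],
])

```text
clock: 2.3
eef_pos: [456.0, -130.8, 78.0]
tool_rot: [3.14, 0.002, -0.001]
force: [0.4, -0.2, -0.8]
width: 85.1
gripper_force: 0.0
```

Request:
send_rows([
  [[0, 0, 0, 0, 0, 0], [0, 0, 0, 0, 0, 0], [0, 0, 0, 0, 0, 0], [0, 0, 0, 0, 0, 0], [0, 0, 0, 0, 0, 0], [0, 0, 0, 0, 0, 0], [0, 0, 0, 0, 0, 0], [0, 0, 0, 0, 0, 0]],
], grip=255)

```text
clock: 3.1
eef_pos: [457.3, -128.8, 79.2]
tool_rot: [3.141, -0.001, 0.002]
force: [-1.6, -0.5, 6.0]
width: 29.2
gripper_force: 60.3
```

```bash
python3 -c "
from h import *
go([458,-128,200],0.003);print(ctrl.read_state()['width'],ctrl.read_state()['gripper_force'])"
```

```text
pose [ 457.3 -128.8   79.2] [ 3.1414e+00 -6.0000e-04  2.3000e-03] move cm [  0.08  -0.08 -12.08] rot [ 0.    -0.001 -0.001] t 3.1
29.181508725666095 60.29287934303284
```

Request:
send_rows([
  [[0, 0, -2, 0, 0, 0], [0, 0, -5, 0, 0, 0], [0, 0, -9, 0, 0, 0], [1, -2.5, -12, 0, 0, 0], [2, -6.5, -13, 0, 0, -0.03], [3, -11, -13, 0, 0, -0.06], [4.5, -15, -13, 0, 0, -0.09], [6, -19, -13, 0, 0, -0.12], [7, -23, -13, 0, 0, -0.15], [8.5, -27, -13, 0, 0, -0.15]],
])

```text
clock: 4.1
eef_pos: [540.8, 143.5, 208.3]
tool_rot: [-3.141, 0.002, 0.154]
force: [0.5, -0.1, -2.5]
width: 28.8
gripper_force: 59.8
```

Request:
send_rows([
  [[1, -3.5, 0, 0, 0, 0], [2, -6, 0, 0, 0, 0], [2.6, -6.9, 0, 0, 0, 0], [2.8, -7, 0, 0, 0, 0], [2.8, -7, 0, 0, 0, 0], [2.8, -7, 0, 0, 0, 0]],
])

```text
clock: 4.7
eef_pos: [558.6, 212.7, 208.7]
tool_rot: [3.14, 0.001, 0.15]
force: [0.9, 0.5, -2.2]
width: 28.9
gripper_force: 59.8
```

```bash
python3 - <<'E'
from h import *
go([561,215,150],0.15);print(ctrl.read_state()['width'])
im,E=snap('wrist','w2.png')
im,E=snap('scene','s2.png')
x,y=330,165
cv2.imwrite('pics/s2c.png',cv2.resize(cv2.imread('pics/s2.png')[y-75:y+75,x-100:x+100],(800,600),interpolation=cv2.INTER_CUBIC))
E
```

```text
pose [558.6 212.7 208.7] [3.1403e+00 6.0000e-04 1.4970e-01] move cm [ 0.28 -0.2   5.87] rot [ 0.001  0.001 -0.   ] t 4.7
28.87588348591068
```

View pics/w2.png

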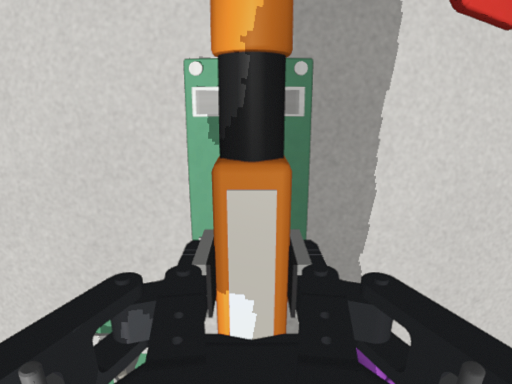

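View pics/s2c.png

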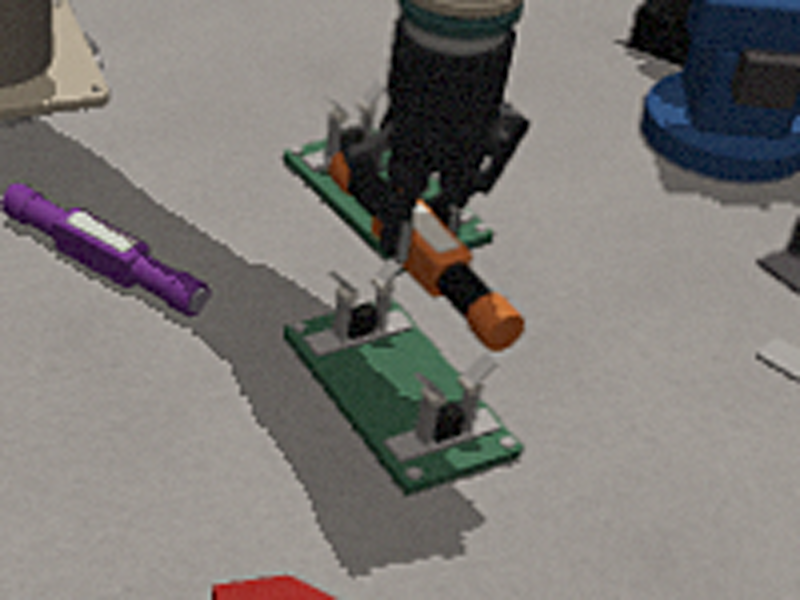

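The wrist view shows the plate's far corners at about (184,59) and (312,58), and the lamp straight over the rack with its cap edge near row 54. I'll check the alignment.

```bash
python3 - <<'E'
from h import *
im,E=snap('wrist','w3.png')
c,s=np.cos(.15),np.sin(.15)
def rk(P): d=P[:,:2]-[560.7,214.9]; return np.c_[d[:,0]*c+d[:,1]*s,-d[:,0]*s+d[:,1]*c].round(1).tolist()
print('plate corners in rack frame (exp 95,+-50)',rk(ray(im,E,[[184,59],[312,58]],12)))
print('side edges',rk(ray(im,E,[[191,240],[306,235]],12)))
zc=145.7
print('neck mid pts (y=0)',rk(ray(im,E,[[219,100],[286,100]],zc)), rk(ray(im,E,[[252,54]],zc+14)),'cap inner/block edges exp 81,43',rk(ray(im,E,[[252,160]],zc+15)))
# green mask fit from top, upper z edges
hsv=cv2.cvtColor(im['pixels'],cv2.COLOR_RGB2HSV);m=cv2.inRange(hsv,(60,60,30),(95,255,255))
for r in (70,130,150,180,200):
    x=np.where(m[r,:])[0];x=x[(x>150)&(x<340)];print(r,x.min(),x.max(),rk(ray(im,E,[[x.min(),r],[x.max()+1,r]],12)))
E
```

```text
plate corners in rack frame (exp 95,+-50) [[93.3, 49.8], [94.1, -47.7]]
side edges [[-55.2, 50.6], [-50.4, -49.0]]
neck mid pts (y=0) [[62.5, 11.0], [62.6, -15.0]] [[77.8, -1.7]] cap inner/block edges exp 81,43 [[41.6, -1.8]]
70 185 312 [[85.1, 49.3], [85.3, -48.8]]
130 188 310 [[39.2, 48.7], [39.4, -49.0]]
150 189 310 [[23.2, 48.6], [23.4, -49.7]]
180 190 308 [[-1.6, 48.9], [-1.5, -49.2]]
200 191 307 [[-18.9, 48.8], [-18.7, -49.2]]
```

Lamp needs about +2 mm in both rack x and y. Going to just above the noses.

Request:
send_rows([
  [[0.1, -0.2, 0.5, 0, 0, 0], [0.2, -0.2, 2, 0, 0, 0], [0.2, -0.2, 4, 0, 0, 0], [0.2, -0.2, 5.5, 0, 0, 0], [0.2, -0.2, 6.5, 0, 0, 0], [0.2, -0.2, 6.8, 0, 0, 0], [0.2, -0.2, 6.8, 0, 0, 0]],
])

```text
clock: 5.55
eef_pos: [560.2, 217.3, 140.2]
tool_rot: [3.141, 0.001, 0.153]
force: [0.0, 0.1, -0.9]
width: 29.1
gripper_force: 59.8
```

```bash
python3 - <<'E'
from h import *
go([561,215,114],0.15);print(ctrl.read_state()['force'])
im,E=snap('wrist','w4.png')
E
```

```text
pose [560.2 217.3 140.2] [3.1413e+00 6.0000e-04 1.5260e-01] move cm [0.04 0.24 2.62] rot [0.    0.001 0.003] t 5.55
[ 0.00142373  0.097926   -0.86892394]
```

View pics/w4.png

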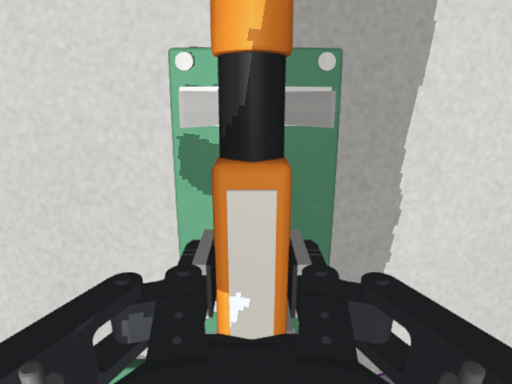

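The lamp is over the clip, whose lips span about columns 179 to 335. A quick numeric check of the side offset:

```bash
python3 - <<'E'
from h import *
im,E=snap('wrist','w5.png')
c,s=np.cos(.15),np.sin(.15)
def rk(uv,z):
    d=ray(im,E,uv,z)[:,:2]-[560.7,214.9]; return np.c_[d[:,0]*c+d[:,1]*s,-d[:,0]*s+d[:,1]*c].round(1).tolist()
hsv=cv2.cvtColor(im['pixels'],cv2.COLOR_RGB2HSV);m=cv2.inRange(hsv,(60,60,30),(95,255,255))
for r in (80,140,170,200):
    x=np.where(m[r])[0];x=x[(x>150)&(x<360)];print('plate',r,rk([[x.min(),r],[x.max()+1,r]],12))
g=im['pixels'].max(2)
for r in (90,120): 
    x=np.where(g[r]<70)[0];x=x[(x>200)&(x<300)];print('neck',r,x.min(),x.max(),rk([[x.min(),r],[x.max()+1,r]],77))
print('lip outer', rk([[179,105],[335,105]],81)); print('block edge x',rk([[252,160]],92),'cap',rk([[252,54]],91))
E
```

```text
plate 80 [[76.6, 49.3], [77.1, -49.2]]
plate 140 [[41.9, 49.1], [42.4, -49.5]]
plate 170 [[23.6, 48.9], [24.1, -49.5]]
plate 200 [[4.5, 48.7], [4.9, -49.6]]
neck 90 219 284 [[69.0, 15.0], [69.1, -10.6]]
neck 120 219 283 [[57.5, 15.2], [57.6, -10.5]]
lip outer [[63.4, 29.9], [63.7, -29.5]]
block edge x [[44.2, 2.1]] cap [[80.6, 2.3]]
```

Lamp is now 2 mm too far in rack +y, so I'll correct that and push to a few mm below the noses.

Request:
send_rows([
  [[0, 0.1, 0.2, 0, 0, 0], [0, 0.2, 0.4, 0, 0, 0], [0, 0.2, 0.6, 0, 0, 0], [0, 0.2, 0.8, 0, 0, 0], [0, 0.2, 1.0, 0, 0, 0], [0, 0.2, 1.2, 0, 0, 0]],
])

```text
clock: 6.25
eef_pos: [562.0, 215.5, 130.9]
tool_rot: [-3.141, -0.004, 0.152]
force: [-1.7, 0.0, 15.9]
width: 29.1
gripper_force: 62.0
```

Request:
send_rows([
  [[0, 0, 0.2, 0, 0, 0], [0, 0, 0.4, 0, 0, 0], [0, 0, 0.6, 0, 0, 0], [0, 0, 0.8, 0, 0, 0], [0, 0, 1.0, 0, 0, 0], [0, 0, 1.2, 0, 0, 0], [0, 0, 1.4, 0, 0, 0], [0, 0, 1.4, 0, 0, 0]],
])

```text
clock: 7.05
eef_pos: [560.0, 215.3, 113.4]
tool_rot: [3.141, 0.002, 0.153]
force: [2.6, -0.8, -8.6]
width: 28.9
gripper_force: 59.7
```

The clips now pull the lamp down (−8.6 N), so I'll open and retreat.

Request:
send_rows([
  [[0, 0, 0, 0, 0, 0], [0, 0, 0, 0, 0, 0], [0, 0, 0, 0, 0, 0], [0, 0, 0, 0, 0, 0], [0, 0, 0, 0, 0, 0], [0, 0, 0, 0, 0, 0], [0, 0, 0, 0, 0, 0]],
], grip=0)

```text
clock: 7.75
eef_pos: [560.6, 215.4, 114.8]
tool_rot: [3.142, -0.0, 0.153]
force: [-0.3, 0.3, 0.4]
width: 85.4
gripper_force: 0.0
```

Request:
send_rows([
  [[0, 0, -1, 0, 0, 0], [0, 0, -3, 0, 0, 0], [0, 0, -6, 0, 0, 0], [0, 0, -9, 0, 0, 0], [0, 0, -12, 0, 0, 0], [0, 0, -15, 0, 0, 0], [0, 0, -15, 0, 0, 0], [0, 0, -15, 0, 0, 0]],
])

```text
clock: 8.55
eef_pos: [560.7, 215.6, 265.8]
tool_rot: [-3.141, -0.002, 0.153]
force: [0.3, 0.2, -0.1]
width: 85.4
gripper_force: 0.0
```

```bash
python3 - <<'E'
from h import *
im,E=snap('wrist','w6.png')
im,E=snap('scene','s6.png')
a=cv2.imread('pics/w6.png');b=cv2.imread('pics/s6.png')[115:225,270:400]
cv2.imwrite('pics/c6.png',np.hstack([cv2.resize(a,(400,300)),cv2.resize(b,(400,300),interpolation=cv2.INTER_CUBIC)]))
E
```

```text
(no output)
```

View pics/c6.png

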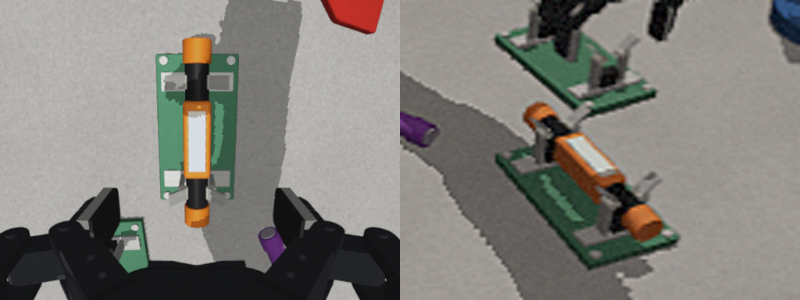

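The lamp lies level in both clips with its necks in. A quick height check by projection against home, before handing in:

```bash
python3 - <<'E'
from h import *
c,s=np.cos(.15),np.sin(.15)
for n in('scene','wrist'):
    im,E=snap(n,n+'7.png'); hsv=cv2.cvtColor(im['pixels'],cv2.COLOR_RGB2HSV);a=im['pixels']
    best=[]
    m=cv2.inRange(hsv,(0,0,150),(179,60,255)) # white strip
    o=cv2.inRange(hsv,(3,120,60),(16,255,255))
    t=proj(im,E,[[560.7,214.9,66]])[0]
    # orange+strip silhouette ends, predicted centroid of caps at several heights
    for e in(-1,1):
        for z in(50,60,70):
            print(n,e,z,proj(im,E,[[560.7+e*93*c,214.9+e*93*s,z]])[0].round(1),end=' ')
        q=proj(im,E,[[560.7+e*93*c,214.9+e*93*s,55]])[0]
        p=np.argwhere(o)[:,::-1]; nn,l,st,ct=cv2.connectedComponentsWithStats(o)
        i=1+np.argmin(np.hypot(*(ct[1:]-q).T)+1e3*(st[1:,4]<20)); print('seen',ct[i].round(1),st[i].tolist())
E
```

```text
scene -1 50 [315.3 157.4] scene -1 60 [315.6 154.9] scene -1 70 [315.9 152.3] seen [314.5 156.2] [310, 153, 11, 10, 52]
scene 1 50 [347.7 195.4] scene 1 60 [348.3 192.8] scene 1 70 [348.9 190.2] seen [348.1 196.1] [342, 190, 13, 14, 128]
wrist -1 50 [251.2 270.6] wrist -1 60 [251.2 276. ] wrist -1 70 [251.2 281.7] seen [251.7 276.6] [236, 259, 32, 32, 694]
wrist 1 50 [252.2  62.9] wrist 1 60 [252.3  61.5] wrist 1 70 [252.3  60.1] seen [251.6  62.2] [233, 45, 38, 35, 893]
```

```bash
python3 -c "
from cell import ctrl
print(ctrl.finish_job())"
```

```text
the job is handed in; nothing more can be done
None
```

I pushed the orange lamp down into both clips of the right-hand rack, let go and handed the job in at about 9 s; the last pictures show it seated at about home height in both, and I never went near the blue lamp or the magnet.

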